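Stack the plates and turn the inspection mirror onto the red mark

TASK

Stack the blue spacer plate squarely on the black pad, then the bare plate with the red mark squarely on top of it, with the marked edge on the side towards the mirror. Then turn the spring-loaded inspection mirror by its orange handle until the camera of the station looks, by way of the mirror, at the red mark (the yellow needle then points at it), and finish while still holding the handle there with the fingers. Leave everything else on the bench where it is.

Things in the scene. Friction and masses are not known exactly. Their poses are not given: they have to be found in the camera images.
- pad: flat black locating pad, fixed to the bench, 80 (x) x 50 (y) x 10 mm high, the same outline as the plates; origin: centre of its underside, on the bench. Its +y long side looks roughly towards the mirror.
- spacer: plain blue plate, 80 (x) x 50 (y) x 20 mm high, loose, about 0.22 kg, lying flat; origin: centre of its underside, z up.
- marked_plate: bare aluminium plate, 80 (x) x 50 (y) x 20 mm high, loose, about 0.22 kg, lying flat; a red paint mark 14 mm wide is on the middle of its +y long edge and runs 12 mm onto its top; origin: centre of its underside, z up. At the start its +y edge is within about 0.9 rad of the pad's +y.
- mark (a point): centre of the red mark on the plate's +y edge face, 10 mm above the plate's underside. On the finished pile it is 40 mm above the bench.
- station: inspection station fixed to the bench: grey base 90 mm wide, 6 mm high (-60 to 300 mm along x), carrying mirror and black camera (all at most 105 mm high). Origin: on the bench, on the mirror's upright turning axis. The camera is on the +x axis, lens 182 mm from the turning axis, 40 mm up, looking along -x straight at the mirror.
- mirror: black-framed mirror, turning about the station's upright axis, 0 to 1.45 rad clockwise from above; origin on that axis at bench level, its x is the way its face looks. A spring (0.02 N m + 0.06 N m per rad) returns it to 0, where it faces along the station's +x, back at the camera. Glass 60 mm wide, 46 high, centred 41 mm up, its face on the axis.
- needle (a joint): bearing of the yellow needle, rad, clockwise seen from above from the station's +x, 0 to 2.9: always twice the mirror's turn, so it is the direction in which the camera's line of sight leaves the mirror's axis. 0 at the start.
- handle (a point): centre of the orange flat grip on top of the mirror, on the turning axis, 89 mm above the bench: 12 mm thick along x (the way the mirror looks), 60 mm long along y, 30 mm high (74 to 104 mm above the bench). Pinch it from above across its 12 mm and turn about its centre.
- sight (a point): point on the mirror's turning axis, 40 mm above the bench; its x axis is the camera's line of sight after reflection. It follows twice the mirror's turn; the 85 mm yellow needle under the mirror, geared two to one and 12 mm above the bench, lies along it and shows it.
- sleeve_near: machined steel sleeve, 34 mm diameter, 56 mm tall, standing on the bench near the robot; origin: centre of its underside. Bystander.
- sleeve_far: another such steel sleeve (34 x 56 mm), standing on the far side. Bystander.
- washer: brass ring, 44 mm outside, 26 mm hole, 8 mm thick, lying flat; origin: centre of its underside. Bystander.
- screwdriver: screwdriver with a red handle, lying on the right. Bystander.
- brush: hand brush lying on the left. Bystander.
- oil_can: yellow can, 56 mm diameter, 130 mm tall, far right; origin: centre of its underside. Bystander.

How it is judged (in metres and radians):
On the way, in this order (a step that is already met when the one before it is completed fails the run):
1. the blue spacer lies squarely on the pad, let go (x of spacer in the frame of pad between -0.006 and 0.006 m and y of spacer in the frame of pad between -0.006 and 0.006 m and z of spacer in the frame of pad between 0.007 and 0.013 m and angle between the x axis of spacer and the x axis of pad, either way round below 0.1 rad and angle between spacer's own z axis and vertical below 0.06 rad and linear speed of spacer below 0.02 m/s and contact force between the fingers and spacer below 0.1 N), for 0.2 s.
2. the marked plate lies squarely on the spacer, its mark towards the mirror, let go (all of step 1 and x of marked_plate in the frame of pad between -0.006 and 0.006 m and y of marked_plate in the frame of pad between -0.006 and 0.006 m and z of marked_plate in the frame of pad between 0.027 and 0.033 m and angle between the x axis of marked_plate and the x axis of pad, either way round below 0.1 rad and angle between marked_plate's own z axis and vertical below 0.06 rad and linear speed of marked_plate below 0.02 m/s and contact force between the fingers and marked_plate below 0.1 N and y of mark in the frame of pad above 0.01 m), for 0.2 s.
At the end, for the whole second after the job is handed in: Spacer, then marked plate, flat and let go on the pad: each within 6 mm along and across, 0.1 rad, mark on the pad's +y side. The reflected line of sight passes within 16 mm sideways (8 mm in height) of the mark; mirror still, fingers holding the mirror (over 0.3 N) (all of step 2 and y of mark in the frame of sight between -0.016 and 0.016 m and z of mark in the frame of sight between -0.008 and 0.008 m and x of mark in the frame of sight above 0.08 m and value of joint needle above 0.4 rad and velocity of joint needle between -0.2 and 0.2 rad/s and contact force between the fingers and mirror above 0.3 N); the arm keeps its last pose, push and grip.
It fails at once if a bystander (sleeve, brass ring, screwdriver, brush or can) is shoved more than 20 mm (distance of any of sleeve_near, sleeve_far, washer, screwdriver, brush, oil_can from where it was at the start of the episode above 0.02 m).
It also fails if it takes over 72 s, if anything falls off the work surface, if the arm or the gripper's body presses on something with over 40 N, if the wrist force passes 120 N, or if a joint passes its speed limit or range.

ROBOT

A 6-joint arm with a two-finger parallel gripper is mounted at the origin on the work surface. World frame = base frame: x ahead of the robot, y to its left, z up, the work surface at z = 0. Lengths are in mm, angles in rad, forces in N, time in s.
With the tool pointing down it reaches from about 350 to 875 mm from the base axis. Payload 4.2 kg.
Tool frame: the origin (TCP) lies midway between the tips of the shut fingers; the grasp point (between the pads) lies 19 mm behind it (arm.hold_point_z is the distance from the TCP to the grasp point, in mm); z points along the fingers, y is the line along which they close (so a half turn about z gives the same grasp; the last joint's range is limited). The gripper opens to 85 mm and grips with 20 to 120 N. Pads are 22 mm wide; open, the fingers measure 114 mm over their backs; the gripper's body (76 mm by 85 mm) begins 54 mm behind the grasp point. The pads swing forward as they close: fully open they stand 13 mm farther back than shut.
Start: joints at [-0.857, 0.385, 0.008, 0, -1.194, -0.259], TCP at [274.563, -561.439, 231.312] pointing down, gripper open.
Joint ranges: [-3.14, 3.14], [-1.21, 2.06], [-1.07, 1.41], [-3.16, 2.05], [-2.99, -0.16], [-3.1, 3.1]. Speed limits (rad/s): [2.79, 2.79, 3.14, 3.14, 3.14, 3.14].

INTERFACE

Orientations are given as a unit quaternion [x, y, z, w].
In Python, from bench import arm, vision gives the robot as it stands. The module is installed in compiled form; this text tells all that it offers.
- The arm moves only by the tool servo_tool, never from a script. Its argument "plan" is a list of rows, each a list of 7 numbers: the shift along the world's x, y, z each as a share of 300 mm, from -1 to 1, then the turn, a rotation vector about the world's x, y, z each as a share of 2 rad, from -1 to 1, then the opening, from 0 (shut) to 1 (fully open). A call has 1 to 20 rows; each row shifts and turns the commanded pose from where the row before left it; what a row does not reach is not made up. A row lasts 1/8 s, in which the tool goes at most 62.5 mm and 10.7 degrees, less where a joint would pass 70% of its speed; a pose out of reach is approached as far as the arm can. A call with a number of a shift or a turn outside -1 to 1 is refused whole. A call with a gripper value outside its range is refused whole. The fingers move at their own pace and stop on an object; the grip force is fixed at half the most. Time passes only in rows, so rows that do not move let the fingers close. It gives the time, the measured TCP pose, the force, the opening and the grip force at its end, in the units of the state.
- arm.read_state(): the state, without advancing time (a new reading comes with each control period).
- vision.get_image(name): name is "scene" or "top"; returns a dict with "image" (480x640x3 uint8, red, green, blue), "z_map" (480x640 float32, mm along the optical axis (not along the pixel's ray), 0 where there is no reading), "K" (3x3 intrinsics, pixels), "world_to_cam" (4x4, takes a point from world to camera coordinates). Camera axes: x right, y down, z forward; pixel columns grow to the right and rows downward; lengths in mm; the calibration is good to about 2 mm. A picture is of the moment at which its call begins.
- arm.job_done(): hands the job in; it is judged then, once.
The state is a dict: "clock": time; "joints": joint angles; "joint_vel": joint speeds; "joint_efforts": joint torques, N m; "position": TCP position; "ee_rot": TCP orientation; "contact_force": force on the tool from outside, world axes, zero at the start; "wrist_torque": the same for the moment, N m; "gripper_width": finger opening in mm; "grasp_force": force on a finger pad.
Only numpy, scipy, OpenCV 4.12 (cv2) and the standard library are available. Lean on these libraries where they do the work, as an engineer would, in place of code of your own. Each camera call takes 0.05 s, during which the arm holds its last target. There are 200 camera calls.

## Working session

There is one attempt and no reset: what is moved stays moved. The work goes in short steps, Python scripts to look and compute and a tool call to move; the robot and the scene stay as the last step left them, time stands still between calls to the robot, and variables do not carry over. Pictures are saved under pics/ and viewed, at most 10 in all, crops included, and the job is handed in when it is done.

Besides the shell and the picture viewer there is one more tool, called after "Request:" as name(argument=value, ...) on one line, values as JSON. servo_tool: Moves the arm, as the interface text tells. Its arguments: {"type":"object","properties":{"plan":{"type":"array"}},"required":["plan"]}

```bash
mkdir -p pics; python3 - <<'E'
from bench import arm, vision
import cv2, numpy as np
print(arm.read_state())
for n in ("scene","top"):
    d=vision.get_image(n); cv2.imwrite(f"pics/{n}0.png",d["image"][:,:,::-1]); np.savez(f"{n}0.npz",**d)
    print(n,d["K"].tolist(),d["world_to_cam"].round(4).tolist())
E
```

```text
{'clock': 0.0, 'joints': array([-8.57421227e-01,  3.85555948e-01,  6.59167043e-03, -5.13607044e-04,
       -1.19400068e+00, -2.58601809e-01]), 'joint_vel': array([ 0.00015564, -0.00167673,  0.00157841, -0.00201344,  0.00076919,
       -0.00131859]), 'joint_efforts': array([-1.13742142e-03, -3.92288482e+01,  1.88395411e+01,  4.18619335e+00,
       -4.82378571e-03, -7.68275981e-06]), 'position': array([ 274.28994709, -560.92612153,  230.20642357]), 'ee_rot': array([-2.25339763e-01,  9.74279610e-01,  1.07025186e-03, -2.95415311e-04]), 'contact_force': array([-0.25500859,  0.76849308,  0.65096127]), 'wrist_torque': array([ 0.03625969, -0.02479156,  0.04727265]), 'grasp_force': 0.0, 'gripper_width': 84.97561938371236}
scene [[476.8712798185287, 0.0, 314.8011808635741], [0.0, 476.8712798185287, 235.38693467590963], [0.0, 0.0, 1.0]] [[-0.4523, 0.8918, -0.0057, 292.005], [0.6179, 0.3087, -0.7231, -292.4884], [-0.6431, -0.3306, -0.6907, 1354.8284], [0.0, 0.0, 0.0, 1.0]]
top [[532.4624099790569, 0.0, 323.4884488186612], [0.0, 532.4624099790569, 234.69552540219348], [0.0, 0.0, 1.0]] [[-0.0246, -0.9997, -0.0044, 3.9555], [-0.9834, 0.025, -0.1798, 586.4386], [0.1798, -0.0001, -0.9837, 1021.2361], [0.0, 0.0, 0.0, 1.0]]
```

View pics/scene0.png

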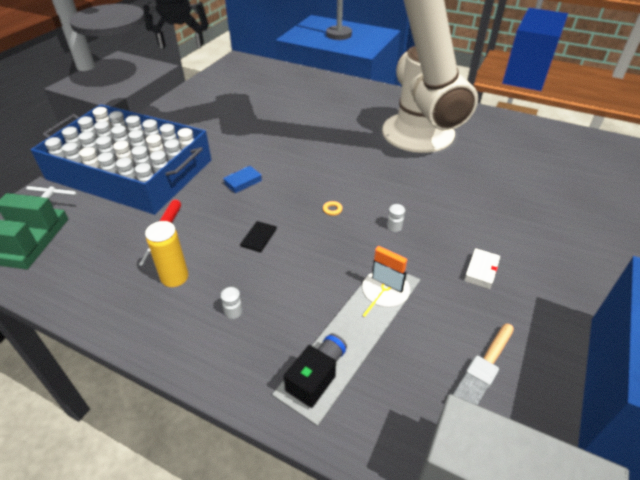

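View pics/top0.png

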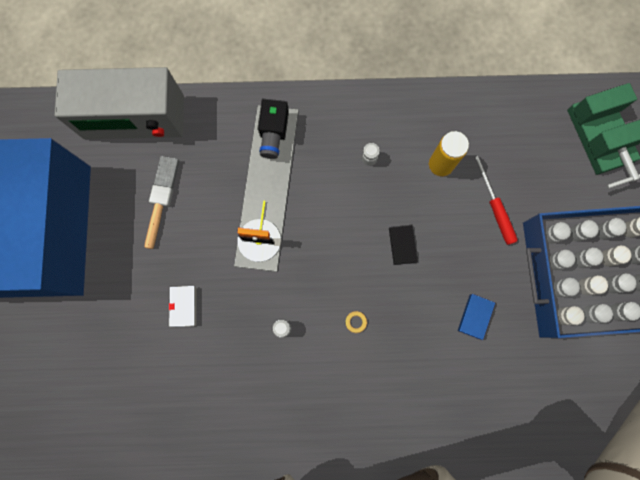

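The overhead view shows the pad at (403,244), blue spacer at (477,316), marked plate at (182,306) with its mark at (172,306) facing left (+y), mirror handle at (255,236), and camera at (272,130). The scene view shows the same things: spacer (243,179), pad (259,236), plate (483,268), handle (390,259).

```bash
cat > h.py <<'E'
import numpy as np, cv2
from bench import arm, vision
def cam(n):
    d=vision.get_image(n); return d
def mask(d,kind,roi):
    im=d["image"]; hsv=cv2.cvtColor(im,cv2.COLOR_RGB2HSV); h,s,v=[hsv[...,i].astype(int) for i in range(3)]
    m={"blue":(h>95)&(h<125)&(s>130)&(v>60),"black":(v<32),"white":(s<60)&(v>130),"red":((h<8)|(h>172))&(s>130)&(v>90),
       "orange":(h>4)&(h<18)&(s>150)&(v>70),"yellow":(h>22)&(h<35)&(s>120)&(v>90)}[kind]
    r=np.zeros(m.shape,bool); x0,y0,x1,y1=roi; r[y0:y1,x0:x1]=1
    return m&r
def cast(d,uv,z):
    uv=np.atleast_2d(uv).astype(float); T=d["world_to_cam"]; R,t=T[:3,:3],T[:3,3]
    c=-R.T@t; r=np.c_[uv,np.ones(len(uv))]@np.linalg.inv(d["K"]).T@R
    z=np.broadcast_to(z,len(uv)); return c+r*((z-c[2])/r[:,2])[:,None]
def cloud(d,m):
    v,u=np.nonzero(m); Z=d["z_map"][v,u]; k=Z>0; u,v,Z=u[k],v[k],Z[k]
    p=np.c_[u,v,np.ones(len(u))]@np.linalg.inv(d["K"]).T*Z[:,None]; T=d["world_to_cam"]
    return (p-T[:3,3])@T[:3,:3], np.c_[u,v]
def tri(ds,uvs):
    A=[];
    for d,(u,v) in zip(ds,uvs):
        P=d["K"]@d["world_to_cam"][:3]; A+= [u*P[2]-P[0], v*P[2]-P[1]]
    A=np.array(A); return np.linalg.lstsq(A[:,:3],-A[:,3],rcond=None)[0]
def rect(xy):
    (c,(w,h),a)=cv2.minAreaRect(xy.astype(np.float32)); 
    if w<h: w,h,a=h,w,a+90
    return np.round(c,1),round(w,1),round(h,1),round((a+90)%180-90,1)
E
python3 - <<'E'
from h import *
D={n:dict(np.load(n+"0.npz")) for n in("scene","top")}
rois={"spacer":("blue",(215,160,270,200),(450,285,505,350)),"pad":("black",(235,215,285,255),(380,215,425,275)),
"plate":("white",(455,240,510,295),(160,275,205,335)),"mark":("red",(455,240,510,295),(160,275,205,335)),
"handle":("orange",(365,240,415,275),(230,220,280,250)),"needle":("yellow",(360,285,392,320),(255,195,275,232))}
for k,(c,rs,rt) in rois.items():
    for n,r in(("scene",rs),("top",rt)):
        d=D[n]; m=mask(d,c,r); P,uv=cloud(d,m)
        q=np.percentile(P[:,2],[5,25,50,75,95]).round(1); top=np.percentile(P[:,2],80)
        t=P[np.abs(P[:,2]-top)<4]
        print(k,n,m.sum(),"z",q,"top rect",rect(t[:,:2]),"mean",t.mean(0).round(1))
E
```

```text
spacer scene 574 z [ 5.8 15.3 19.2 20.5 21.8] top rect (array([ 418.8, -316.5]), 81.2, 52.6, -21.6) mean [ 420.2 -316.4   19.9]
spacer top 1031 z [16.7 19.7 21.  22.4 24.3] top rect (array([ 417.3, -315.9]), 79.4, 50.5, -23.0) mean [ 416.9 -315.7   21.6]
pad scene 137 z [ 6.5  8.3  9.7 10.5 11.8] top rect (array([ 572.6, -174.2]), 77.4, 43.9, 5.7) mean [ 581.  -169.6    9.7]
pad top 25 z [ 6.9 10.5 11.1 12.7 14.4] top rect (array([ 557.9, -159. ]), 80.3, 33.1, 33.5) mean [ 549.  -163.2   12.1]
plate scene 1068 z [-1.   9.3 19.1 20.4 21.8] top rect (array([453.6, 280.3]), 84.9, 49.8, 0.8) mean [455.2 279.7  20. ]
plate top 1018 z [15.3 19.8 21.5 23.  24.9] top rect (array([453.2, 281.2]), 79.4, 51.1, 0.4) mean [452.9 280.5  22.1]
mark scene 16 z [-0.6 20.2 20.8 21.7 22.1] top rect (array([451.7, 302.1]), 9.1, 8.0, 13.2) mean [451.5 301.7  21.1]
mark top 29 z [20.1 21.  21.9 22.8 24.9] top rect (array([453. , 302.5]), 12.2, 8.8, 0.5) mean [452.6 302.7  22.3]
handle scene 401 z [ 77.2  84.   92.6 100.3 104.1] top rect (array([587.2, 124.7]), 59.4, 13.6, 80.3) mean [589.7 126.3 102. ]
handle top 222 z [ 81.6 100.9 104.5 106.1 107.8] top rect (array([585.6, 124.7]), 58.8, 10.6, 82.3) mean [585.3 124.1 105.4]
needle scene 53 z [11.1 12.  12.8 14.  15.1] top rect (array([627.8, 122.7]), 85.2, 17.0, -4.0) mean [628.4 119.   13. ]
needle top 61 z [ 9.9 13.2 15.2 16.  17.3] top rect (array([638.9, 117.7]), 61.0, 4.0, -7.4) mean [639.5 117.7  15.3]
```

```bash
python3 - <<'E'
from h import *
D={n:dict(np.load(n+"0.npz")) for n in("scene","top")}
C={}
for n,r in(("scene",(230,208,290,260)),("top",(375,210,430,280))):
    d=D[n]; x0,y0,x1,y1=r; g=d["image"].max(2); sub=g[y0:y1,x0:x1]
    t,_=cv2.threshold(sub,0,255,cv2.THRESH_OTSU)
    m=np.zeros(g.shape,np.uint8); m[y0:y1,x0:x1]=(sub<=t); 
    nl,l,s,c=cv2.connectedComponentsWithStats(m); i=1+s[1:,4].argmax(); mm=l==i
    P,uv=cloud(d,mm); print(n,t,s[i],np.percentile(P[:,2],[5,25,50,75,95]).round(1))
    v,u=np.nonzero(mm); print(rect(cast(d,np.c_[u,v],10)[:,:2]), cast(d,np.c_[u,v],10).mean(0).round(1)); C[n]=c[i]
    cnt=P[P[:,2]>7]; print(rect(cnt[:,:2]))
print("pad tri",tri([D["scene"],D["top"]],[C["scene"],C["top"]]).round(1))
# same for others: centroids of top-face pixels
for k,c,rs,rt in(("spacer","blue",(215,160,270,200),(450,285,505,350)),("plate","white",(455,240,510,295),(160,275,205,335)),("handle","orange",(365,240,415,275),(230,220,280,250))):
    cs=[]
    for n,r in(("scene",rs),("top",rt)):
        d=D[n]; P,uv=cloud(d,mask(d,c,r)); t=uv[np.abs(P[:,2]-np.percentile(P[:,2],80))<(4)]; 
        (cc,_,_)=cv2.minAreaRect(t.astype(np.float32)); cs.append(cc)
        print(k,n,rect(cast(d,t,104 if k=="handle" else 20)[:,:2]))
    print("tri",tri([D["scene"],D["top"]],cs).round(1))
# needle line, top
for n,r in(("scene",(360,280,395,320)),("top",(255,195,275,232))):
    d=D[n]; v,u=np.nonzero(mask(d,"yellow",r)); p=cast(d,np.c_[u,v],12)[:,:2]; f=cv2.fitLine(p.astype(np.float32),2,0,.01,.01).ravel(); print("needle",np.degrees(np.arctan2(f[1]/np.sign(f[0]),abs(f[0]))),f[2:])
d=D["top"]; v,u=np.nonzero(mask(d,"blue",(255,125,285,165))); print("lens",cast(d,np.c_[u,v],40).mean(0))
E
```

```text
scene 81.0 [240 221  37  32 673] [ 3.1  8.3  9.6 10.5 11.8]
(array([ 573.8, -173.9]), 87.4, 53.8, 6.1) [ 574.8 -173.6   10. ]
(array([ 570.2, -176.8]), 85.0, 49.9, 5.4)
top 67.0 [389 225  29  40 959] [ 5.8  9.6 11.2 12.5 14.4]
(array([ 568.6, -176.6]), 81.6, 53.0, 4.8) [ 568.7 -176.5   10. ]
(array([ 569.6, -176.1]), 79.6, 50.4, 5.0)
pad tri [ 569.7 -177.5    3.6]
spacer scene (array([ 420.4, -316.1]), 81.7, 53.3, -21.9)
spacer top (array([ 417.3, -315.9]), 79.3, 50.6, -22.9)
tri [ 417.  -317.5   17.2]
plate scene (array([454.9, 280.2]), 84.2, 49.9, 0.7)
plate top (array([453.2, 281.6]), 80.0, 50.8, 1.1)
tri [453.7 281.3  18.1]
handle scene (array([590. , 125.2]), 59.9, 17.2, 79.4)
handle top (array([585.9, 124.9]), 59.3, 11.0, 82.1)
tri [586.6 125.1 100.4]
needle -8.040974 [626.0803 118.6993]
needle -7.4407163 [640.1972 117.8042]
lens [776.69933075  98.85980579  40.        ]
```

Request:
servo_tool(plan=[[0.06,0.102,0,0,0,-0.0534,1],[0.06,0.102,0,0,0,-0.0534,1],[0.06,0.102,0,0,0,-0.0534,1],[0.06,0.102,0,0,0,-0.0534,1],[0.06,0.102,0,0,0,-0.0534,1],[0.06,0.102,0,0,0,-0.0534,1],[0.06,0.102,0,0,0,-0.0534,1],[0.06,0.102,0,0,0,-0.0534,1],[0,0,-0.12,0,0,0,1],[0,0,-0.12,0,0,0,1],[0,0,-0.12,0,0,0,1],[0,0,-0.12,0,0,0,1],[0,0,0,0,0,0,1],[0,0,0,0,0,0,1]])

```text
clock: 1.85
position: [419.4, -317.1, 88.4]
ee_rot: [0.198, 0.98, -0.0, 0.001]
contact_force: [-1.4, -0.3, -0.2]
gripper_width: 85.2
grasp_force: 0.0
```

Request:
servo_tool(plan=[[-0.003,0.002,-0.1,0,0,0,1],[-0.003,0.002,-0.1,0,0,0,1],[0,0,-0.06,0,0,0,1],[0,0,-0.033,0,0,0,1],[0,0,0,0,0,0,1],[0,0,0,0,0,0,0.4],[0,0,0,0,0,0,0],[0,0,0,0,0,0,0],[0,0,0,0,0,0,0],[0,0,0,0,0,0,0],[0,0,0,0,0,0,0]])

```text
clock: 3.22
position: [417.6, -315.8, 0.7]
ee_rot: [0.198, 0.98, -0.0, 0.001]
contact_force: [-0.1, 0.7, 6.6]
gripper_width: 48.5
grasp_force: 63.9
```

Request:
servo_tool(plan=[[0,0,0.05,0,0,0,0],[0,0,0.1,0,0,0,0],[0,0,0.05,0,0,0,0],[0.084,0.0776,0,0,0,0.0406,0],[0.084,0.0776,0,0,0,0.0406,0],[0.084,0.0776,0,0,0,0.0406,0],[0.084,0.0776,0,0,0,0.0406,0],[0.084,0.0776,0,0,0,0.0406,0],[0.084,0.0776,0,0,0,0.0406,0],[0,0,0,0,0,0,0],[0,0,0,0,0,0,0]])

```text
clock: 4.6
position: [567.0, -175.7, 59.1]
ee_rot: [-0.043, 0.999, 0.0, -0.001]
contact_force: [1.0, 0.5, -3.1]
gripper_width: 48.7
grasp_force: 63.0
```

```bash
python3 - <<'E'
from h import *
s=arm.read_state(); print(s["position"].round(1),s["gripper_width"])
out=[]
for n in("scene","top"):
    d=cam(n); out.append(d["image"]); m=mask(d,"blue",(200,130,330,260) if n=="scene" else (360,190,460,290))
    P,uv=cloud(d,m); print(n,m.sum(),np.percentile(P[:,2],[2,25,50,75,98]).round(1),rect(P[:,:2]))
cv2.imwrite("pics/a.png",np.hstack([out[0][100:300,150:450],out[1][150:350,280:580]])[:,:,::-1])
E
```

```text
[ 567.  -175.7   59.1] 48.74838804524049
scene 938 [ 7.2 62.8 76.8 78.4 90.5] (array([ 487.5, -303.5]), 391.5, 65.4, 53.2)
top 340 [71.1 78.1 79.5 80.8 83.7] (array([ 542.7, -176.4]), 49.9, 30.3, -84.7)
```

View pics/a.png

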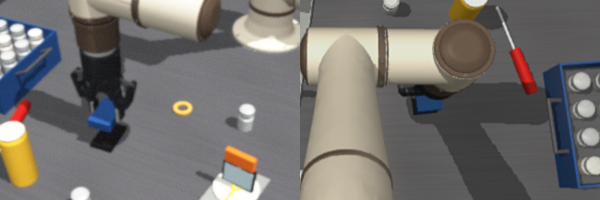

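Request:
servo_tool(plan=[[0.006,-0.001,-0.08,0,0,0,0],[0,0,-0.05,0,0,0,0],[0,0,-0.02,0,0,0,0],[0,0,-0.008,0,0,0,0],[0,0,0,0,0,0,0],[0,0,0,0,0,0,0]])

```text
clock: 5.45
position: [570.2, -176.1, 12.6]
ee_rot: [-0.044, 0.999, -0.0, 0.001]
contact_force: [-0.4, -0.6, -1.8]
gripper_width: 48.7
grasp_force: 63.0
```

Request:
servo_tool(plan=[[-0.004,0,-0.003,0,0,0,0],[0,0,-0.003,0,0,0,0],[0,0,0,0,0,0,0],[0,0,0,0,0,0,0]])

```text
clock: 5.95
position: [568.5, -176.0, 10.7]
ee_rot: [-0.044, 0.999, -0.0, -0.0]
contact_force: [-2.7, 1.4, 3.4]
gripper_width: 48.6
grasp_force: 63.6
```

Request:
servo_tool(plan=[[0,0,0,0,0,0,1],[0,0,0,0,0,0,1],[0,0,0,0,0,0,1],[0,0,0,0,0,0,1],[0,0,0,0,0,0,1],[0,0,0.06,0,0,0,1],[0,0,0.12,0,0,0,1],[0,0,0.12,0,0,0,1],[0,0,0.12,0,0,0,1],[0,0,0.08,0,0,0,1]])

```text
clock: 7.2
position: [569.1, -176.2, 162.3]
ee_rot: [-0.044, 0.999, -0.0, 0.001]
contact_force: [-0.2, 1.1, 0.4]
gripper_width: 85.3
grasp_force: 0.0
```

Request:
servo_tool(plan=[[-0.032,0.127,0,0,0,-0.003,1],[-0.032,0.127,0,0,0,-0.003,1],[-0.032,0.127,0,0,0,-0.003,1],[-0.032,0.127,0,0,0,-0.003,1],[-0.032,0.127,0,0,0,-0.003,1],[-0.032,0.127,0,0,0,-0.003,1],[-0.032,0.127,0,0,0,-0.003,1],[-0.032,0.127,0,0,0,-0.003,1],[-0.032,0.127,0,0,0,-0.003,1],[-0.032,0.127,0,0,0,-0.003,1],[-0.032,0.127,0,0,0,-0.003,1],[-0.032,0.127,0,0,0,-0.003,1],[0,0,0,0,0,0,1],[0,0,0,0,0,0,1]])

```text
clock: 8.95
position: [453.1, 280.8, 160.1]
ee_rot: [-0.008, 1.0, -0.0, -0.0]
contact_force: [-1.2, -0.1, 0.2]
gripper_width: 85.4
grasp_force: 0.0
```

```bash
python3 - <<'E'
from h import *
s=arm.read_state(); print(s["position"].round(1))
for n in("scene","top"):
    d=cam(n); m=mask(d,"blue",(235,205,290,255) if n=="scene" else (375,210,430,280))
    P,uv=cloud(d,m); z=np.percentile(P[:,2],[2,25,50,75,98]).round(1);k=P[:,2]>24; print(n,m.sum(),z,rect(P[k][:,:2]),rect(cast(d,uv[k],30)[:,:2]))
    cv2.imwrite(f"pics/b{n}.png",d["image"][:,:,::-1])
E
```

```text
[453.1 280.8 160.1]
scene 814 [10.4 26.  29.  30.2 32. ] (array([ 569.9, -174.8]), 83.5, 50.2, 5.1) (array([ 572.6, -173.1]), 85.2, 52.4, 6.3)
top 962 [24.3 29.9 31.2 32.7 35.5] (array([ 569.2, -174.4]), 80.1, 50.5, 5.1) (array([ 568.7, -174.2]), 80.3, 50.7, 5.0)
```

Spacer sits within about 2 mm of the pad, square. Now I grasp the marked plate.

Request:
servo_tool(plan=[[0,0,-0.12,0,0,0,1],[0,0,-0.12,0,0,0,1],[0,0,-0.12,0,0,0,1],[0,0,-0.1,0,0,0,1],[0,0,-0.05,0,0,0,1],[0,0,-0.02,0,0,0,1],[0,0,0,0,0,0,1],[0,0,0,0,0,0,0.4],[0,0,0,0,0,0,0],[0,0,0,0,0,0,0],[0,0,0,0,0,0,0],[0,0,0,0,0,0,0],[0,0,0,0,0,0,0]])

```text
clock: 10.68
position: [453.9, 281.7, 2.4]
ee_rot: [-0.008, 1.0, 0.001, 0.001]
contact_force: [-0.9, 0.5, 5.8]
gripper_width: 48.9
grasp_force: 64.5
```

Request:
servo_tool(plan=[[0,0,0.05,0,0,0,0],[0,0,0.12,0,0,0,0],[0,0,0.12,0,0,0,0],[0,0,0.12,0,0,0,0],[0,0,0.1,0,0,0,0],[0,0,0,0,0,0,0]])

```text
clock: 11.42
position: [454.1, 282.1, 157.0]
ee_rot: [-0.008, 1.0, 0.002, 0.002]
contact_force: [0.3, -1.1, -2.8]
gripper_width: 48.7
grasp_force: 63.6
```

Request:
servo_tool(plan=[[0.032,-0.1274,0,0,0,0.003,0],[0.032,-0.1274,0,0,0,0.003,0],[0.032,-0.1274,0,0,0,0.003,0],[0.032,-0.1274,0,0,0,0.003,0],[0.032,-0.1274,0,0,0,0.003,0],[0.032,-0.1274,0,0,0,0.003,0],[0.032,-0.1274,0,0,0,0.003,0],[0.032,-0.1274,0,0,0,0.003,0],[0.032,-0.1274,0,0,0,0.003,0],[0.032,-0.1274,0,0,0,0.003,0],[0.032,-0.1274,0,0,0,0.003,0],[0.032,-0.1274,0,0,0,0.003,0],[0,0,0,0,0,0,0],[0,0,-0.12,0,0,0,0],[0,0,-0.12,0,0,0,0],[0,0,-0.08,0,0,0,0],[0,0,0,0,0,0,0],[0,0,0,0,0,0,0]])

```text
clock: 13.68
position: [569.0, -177.1, 58.8]
ee_rot: [-0.044, 0.999, -0.0, 0.0]
contact_force: [1.0, 0.5, -2.3]
gripper_width: 48.0
grasp_force: 63.5
```

Request:
servo_tool(plan=[[0,0,-0.05,0,0,0,0],[0,0,-0.025,0,0,0,0],[0,0,-0.01,0,0,0,0],[0,0,-0.004,0,0,0,0],[0,0,0,0,0,0,0],[0,0,0,0,0,0,0]])

```text
clock: 14.42
position: [568.3, -177.6, 32.4]
ee_rot: [-0.044, 0.999, -0.0, -0.0]
contact_force: [-3.2, 1.1, 5.4]
gripper_width: 48.7
grasp_force: 64.5
```

Request:
servo_tool(plan=[[0,0,0,0,0,0,1],[0,0,0,0,0,0,1],[0,0,0,0,0,0,1],[0,0,0,0,0,0,1],[0,0,0,0,0,0,1],[0,0,0.05,0,0,0,1],[0,0,0.12,0,0,0,1],[0,0,0.12,0,0,0,1],[0,0,0.12,0,0,0,1],[0,0,0.12,0,0,0,1]])

```text
clock: 15.68
position: [568.6, -177.5, 193.1]
ee_rot: [-0.044, 0.999, -0.0, 0.001]
contact_force: [0.8, -1.1, -0.4]
gripper_width: 85.2
grasp_force: 0.0
```

Request:
servo_tool(plan=[[0.006,0.1,0,0,0,0.0672,1],[0.006,0.1,0,0,0,0.0672,1],[0.006,0.1,0,0,0,0.0672,1],[0.006,0.1,0,0,0,0.0672,1],[0.006,0.1,0,0,0,0.0672,1],[0.006,0.1,0,0,0,0.0672,1],[0.006,0.1,0,0,0,0.0672,1],[0.006,0.1,0,0,0,0.0672,1],[0.006,0.1,0,0,0,0.0672,1],[0.006,0.1,0,0,0,0.0672,1],[0,0,0,0,0,0,1],[0,0,0,0,0,0,1]])

```text
clock: 17.18
position: [586.4, 122.2, 191.2]
ee_rot: [-0.656, 0.755, -0.0, 0.0]
contact_force: [-0.2, 0.1, -0.1]
gripper_width: 85.0
grasp_force: 0.0
```

```bash
python3 - <<'E'
from h import *
s=arm.read_state(); print(s["position"].round(1),s["ee_rot"].round(4),s["joints"].round(2))
o=[]
for n in("scene","top"):
    d=cam(n); m=mask(d,"white",(225,180,300,260) if n=="scene" else (365,200,440,285))
    P,uv=cloud(d,m); z=np.percentile(P[:,2],[2,25,50,75,98]).round(1);k=P[:,2]>44; print(n,m.sum(),z,rect(P[k][:,:2]))
    r=mask(d,"red",(225,180,300,260) if n=="scene" else (365,200,440,285)); P,uv=cloud(d,r); print("red",len(P),P.mean(0).round(1),uv.mean(0))
    o.append(d["image"][150:350,(180 if n=="scene" else 200):][:,:300])
cv2.imwrite("pics/c.png",np.hstack(o)[:,:,::-1])
E
```

```text
[586.4 122.2 191.2] [-6.558e-01  7.549e-01 -1.000e-04  2.000e-04] [ 0.48  0.37 -0.12  0.   -1.08 -0.62]
scene 2748 [-2.7 -0.6  0.6 38.2 51.2] (array([ 567.7, -177.2]), 83.5, 51.7, 5.8)
red 36 [ 565.  -154.7   46.1] [266.77777778 223.86111111]
top 952 [ 3.3 49.6 51.2 52.5 55.5] (array([ 567.8, -176.7]), 80.1, 50.2, 5.1)
red 39 [ 565.7 -155.7   51. ] [395.69230769 243.15384615]
```

View pics/c.png

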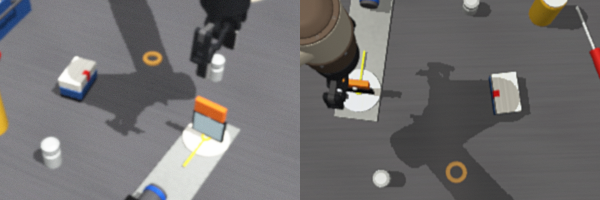

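Request:
servo_tool(plan=[[0,0.006,-0.1,0,0,0,1],[0,0,-0.1,0,0,0,1],[0,0,-0.1,0,0,0,1],[0,0,-0.06,0,0,0,1],[0,0,-0.02,0,0,0,1],[0,0,0,0,0,0,1],[0,0,0,0,0,0,0.5],[0,0,0,0,0,0,0.2],[0,0,0,0,0,0,0],[0,0,0,0,0,0,0],[0,0,0,0,0,0,0],[0,0,0,0,0,0,0],[0,0,0,0,0,0,0]])

```text
clock: 18.9
position: [586.2, 124.4, 76.9]
ee_rot: [-0.656, 0.755, 0.0, -0.0]
contact_force: [-4.4, 1.3, 5.7]
gripper_width: 10.9
grasp_force: 59.7
```

Request:
servo_tool(plan=[[0,0,0,0,0,-0.0375,0],[0,0,0,0,0,-0.0375,0],[0,0,0,0,0,-0.0375,0],[0,0,0,0,0,-0.0375,0],[0,0,0,0,0,-0.0375,0],[0,0,0,0,0,-0.0375,0],[0,0,0,0,0,-0.0375,0],[0,0,0,0,0,-0.0375,0],[0,0,0,0,0,-0.0375,0],[0,0,0,0,0,-0.0375,0],[0,0,0,0,0,0,0],[0,0,0,0,0,0,0],[0,0,0,0,0,0,0]])

```text
clock: 20.52
position: [586.3, 124.3, 76.9]
ee_rot: [-0.334, 0.942, -0.0, -0.0]
contact_force: [-3.5, 1.3, 4.8]
gripper_width: 11.1
grasp_force: 59.7
```

```bash
python3 - <<'E'
from h import *
s=arm.read_state(); print(s["position"].round(1),s["ee_rot"].round(4),s["contact_force"],s["grasp_force"])
for n in("scene","top"):
    d=cam(n); m=mask(d,"yellow",(330,255,392,310) if n=="scene" else (250,215,325,260))
    v,u=np.nonzero(m); 
    cv2.imwrite(f"pics/d{n}.png",cv2.resize(d["image"][200:330,290:450] if n=="scene" else d["image"][170:300,200:360],None,fx=4,fy=4)[:,:,::-1]) 
    if len(u)<5: print(n,len(u)); continue
    p=cast(d,np.c_[u,v],12)[:,:2]; f=cv2.fitLine(p.astype(np.float32),2,0,.01,.01).ravel()
    dr=f[:2]*-np.sign(f[1]); print(n,len(u),np.degrees(np.arctan2(dr[1],dr[0])),f[2:],p.min(0),p.max(0))
    P,uv=cloud(d,mask(d,"red",(225,180,300,260) if n=="scene" else (365,200,440,285))); print("red",P.mean(0).round(1))
E
```

```text
[586.3 124.3  76.9] [-3.345e-01  9.424e-01 -0.000e+00 -2.000e-04] [-3.45929792  1.31899868  4.75125637] 59.68559503555298
scene 117 -96.17975 [583.95026  85.11183] [576.76702577  40.38659418] [595.03532156 130.07264013]
red [ 565.  -153.9   45.3]
top 87 -92.15066 [583.3706   77.75347] [579.65332662  40.83967759] [587.82899532 132.92368295]
red [ 565.6 -155.1   51.1]
```

View pics/dtop.png

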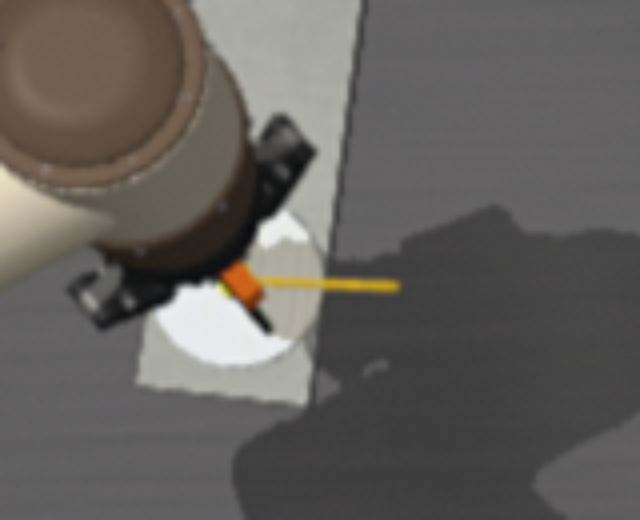

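View pics/dscene.png

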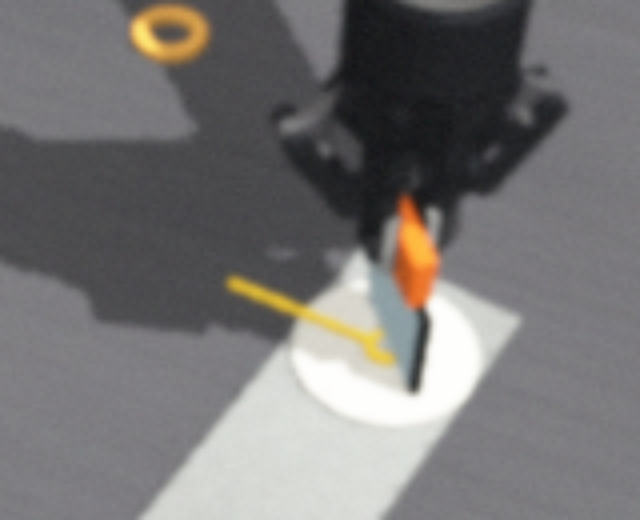

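The needle runs from the disc, (330,285) to its tip at (397,287) in the overhead crop, and to (232,283) in the scene crop. Pixels near the hub (mirror reflection, handle edge) bias the fit, so I refit with the outer part only.

```bash
python3 - <<'E'
from h import *
mark=np.array([565.6,-151.9]); 
for i in range(2):
  for n in("scene","top"):
    d=cam(n); m=mask(d,"yellow",(330,255,392,310) if n=="scene" else (250,215,325,260))
    v,u=np.nonzero(m); p=cast(d,np.c_[u,v],12)[:,:2]; p=p[p[:,1]<98]; f=cv2.fitLine(p.astype(np.float32),cv2.DIST_HUBER,0,.01,.01).ravel()
    dr=f[:2]*-np.sign(f[1]); e=mark-f[2:]; lat=dr[0]*e[1]-dr[1]*e[0]
    piv=f[2:]-dr*(f[3]-124.5)/dr[1]
    print(n,len(p),"angle",np.degrees(np.arctan2(dr[1],dr[0])).round(2),f[2:],"mark lateral (left+)",lat.round(1),"line x at y=124.5",piv[0].round(1), "dir centroid from pivot", np.degrees(np.arctan2(f[3]-124.5,f[2]-586.3)).round(2))
s=dict(np.load("top0.npz")); v,u=np.nonzero(mask(s,"yellow",(255,195,275,232))); c=cast(s,np.c_[u,v],12).mean(0); print("start bearing via pivot",np.degrees(np.arctan2(c[1]-124.5,c[0]-586.3)))
g=dict(np.load("scene0.npz")); 
E
```

```text
scene 71 angle -93.89 [582.0003    67.911705] mark lateral (left+) -1.5 line x at y=124.5 585.8 dir centroid from pivot -94.35
top 66 angle -92.55 [582.8428   67.20936] mark lateral (left+) -7.5 line x at y=124.5 585.4 dir centroid from pivot -93.45
scene 74 angle -93.35 [581.9967    67.631386] mark lateral (left+) -3.6 line x at y=124.5 585.3 dir centroid from pivot -94.33
top 65 angle -92.68 [582.8047   64.68815] mark lateral (left+) -7.0 line x at y=124.5 585.6 dir centroid from pivot -93.34
start bearing via pivot -7.081737114606704
```

Request:
servo_tool(plan=[[0,0,0,0,0,-0.004,0],[0,0,0,0,0,0,0],[0,0,0,0,0,0,0],[0,0,0,0,0,0,0]])

```text
clock: 21.32
position: [586.3, 124.3, 76.9]
ee_rot: [-0.331, 0.944, -0.0, -0.0]
contact_force: [-3.4, 0.9, 5.1]
gripper_width: 10.8
grasp_force: 59.7
```

```bash
python3 - <<'E'
from h import *
s=arm.read_state(); print(s["ee_rot"].round(4),s["grasp_force"],s["contact_force"].round(1),s["joint_vel"].round(3))
mark=np.array([565.6,-151.9])
for n in("scene","top"):
    d=cam(n); m=mask(d,"yellow",(330,255,392,310) if n=="scene" else (250,215,325,260))
    v,u=np.nonzero(m); p=cast(d,np.c_[u,v],12)[:,:2]; p=p[p[:,1]<98]; f=cv2.fitLine(p.astype(np.float32),cv2.DIST_HUBER,0,.01,.01).ravel()
    dr=f[:2]*-np.sign(f[1]); e=mark-f[2:]; print(n,np.degrees(np.arctan2(dr[1],dr[0])).round(2),(dr[0]*e[1]-dr[1]*e[0]).round(1))
    P,_=cloud(d,mask(d,"red",(225,180,300,260) if n=="scene" else (365,200,440,285))); print("red",P.mean(0).round(1))
print(arm.job_done())
E
```

```text
[-3.307e-01  9.437e-01 -1.000e-04 -2.000e-04] 59.68327045440674 [-3.4  0.9  5.1] [0.001 0.    0.    0.001 0.    0.   ]
scene -95.05 3.8
red [ 565.2 -153.9   45.3]
top -95.3 3.7
red [ 565.6 -155.1   51.3]
the job is handed in; nothing more can be done
None
```

The job was handed in at about 21 s: both plates measured within about 2 mm of square on the pad with the mark towards the mirror, and the fingers were holding the mirror with the needle line about 4 mm from the mark (limit 16 mm); no verdict was returned.

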